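# Find the rocking corner of a jig plate and press its shim flat

## Robot

A 6-joint arm with a two-finger parallel gripper is mounted at the origin on the work surface. World frame = base frame: x ahead of the robot, y to its left, z up, the work surface at z = 0. Lengths are in mm, angles in rad, forces in N, time in s.
With the tool pointing down it reaches from about 375 to 900 mm from the base axis. Payload 3.1 kg.
Tool frame: the origin (TCP) lies between the finger pads; the fingertips stand r.tip_extent ahead of it and the grasp point (between the pads) lies 8 mm behind it (r.tip_extent is the distance from the TCP to the fingertips, in mm); z points along the fingers, y is the line along which they close (so a half turn about z gives the same grasp; the last joint's range is limited). The gripper opens to 87 mm and grips with 3 to 60 N. Pads are 19 mm wide; open, the fingers measure 117 mm over their backs; the gripper's body (75 mm by 190 mm) begins 51 mm behind the grasp point.
Start: joints at [-1.482, 0.527, 1.433, -0, 1.181, -0.178], TCP at [164.803, -602.857, 233.548] pointing down, gripper open.
Joint ranges: [-3.08, 3.08], [-0.75, 2.2], [0.22, 2.44], [-1.43, 4.57], [0, 2.65], [-2.85, 2.85]. Speed limits (rad/s): [2.79, 2.79, 3.14, 3.14, 3.14, 3.14].

## Interface

Orientations are given as a unit quaternion [x, y, z, w].
In Python, from station import monitor, vision, r gives the robot as it stands. The module is installed in compiled form; this text tells all that it offers.
- The arm moves only by the shell command python3 -m creep 'ROWS' [FORCE]. ROWS is JSON, a list of rows, each a list of 5 numbers: the shift along the tool's x, y, z in mm, then the turn about the tool's z in degrees, then the opening, from -1 (shut) to 1 (fully open), so that 0 is half open. In form: [[x, y, z, turn, jaw], ...]. A call has 1 to 12 rows; each row is the pose to reach, as a shift and turn from the pose commanded when the call began, along the tool's axes at that moment; what a row does not reach only later rows make up. A row lasts 1/10 s, in which the tool goes at most 50 mm and 8.59 degrees, less where a joint would pass 70% of its speed; a pose out of reach is approached as far as the arm can. A call with a gripper value outside its range is refused whole. The fingers move at their own pace and stop on an object; FORCE is the grip in N (left out, the last holds). Time passes only in rows, so rows that repeat a pose let the fingers close. It gives the time, the measured TCP pose, the force, the opening and the grip force at its end, in the units of the state.
- monitor.state(): the state, without advancing time (a new reading comes with each control period).
- vision.camera(name): name is "side" or "top"; returns a dict with "image" (384x512x3 uint8, red, green, blue), "fx", "fy", "cx", "cy" (pixels), "T" (4x4, takes a point from camera to world coordinates). Camera axes: x right, y up, looking along -z (the intrinsics and any distortion apply to the point x, -y, -z); pixel columns grow to the right and rows downward; lengths in mm; the calibration is good to about 2 mm. A picture is of the moment at which its call begins. There is no depth.
- r.job_done(): hands the job in; it is judged then, once.
The state is a dict: "clock": time; "q": joint angles; "dq": joint speeds; "joint_efforts": joint torques, N m; "tcp_pos": TCP position; "tool_rot": TCP orientation; "wrist_force": force on the tool from outside, world axes, zero at the start; "wrist_torque": the same for the moment, N m; "grip_width": opening from 0.0 (shut) to 1.0 (fully open); "gripper_force": force on a finger pad.
Only numpy, scipy, OpenCV 4.12 (cv2) and the standard library are available. Lean on these libraries where they do the work, as an engineer would, in place of code of your own. Each camera call takes 0.05 s, during which the arm holds its last target. There are 200 camera calls.

## Task

The jig plate in the steel tray rocks at one of its four corners: with the fingertips, press down on the bare corners of the plate one after another until you find the one that gives, then press the square shim next to that corner down until its head lies flat on the plate. Leave the other three shims standing, do not pull any shim up, and do not move the bearing, the socket or the other things lying about; nothing needs to be picked up.

Things in the scene. Friction and masses are not known exactly. Their poses are not given: they have to be found in the camera images.
- base: grey steel tray fixed to the bench, 290 x 260 mm, rim 34 mm high. In it a dark steel jig plate (260 x 230 x 12 mm, top 40 mm above the bench) on a springy centre mount, with a hidden support under each corner; one support, unknown which, is 6.5 mm too short. Origin: centre of the tray's underside; x along its long side, z up. 'Far' is the tray's +x, 'left' its +y
- corner_near_left (a point): where to press the near left corner (-x +y in the tray's frame): a bare spot on the plate's top, 25 mm in from both edges at that corner; it moves with the plate. At a sound corner the plate is rigid (gives under 1 mm). At the rocking corner this spot sinks about 7.5 mm, taking about 1.2 N per mm, then meets the short support; the plate springs level again when let go
- corner_near_right (a point): where to press the near right corner (-x -y in the tray's frame): a bare spot on the plate's top, 25 mm in from both edges at that corner; it moves with the plate. At a sound corner the plate is rigid (gives under 1 mm). At the rocking corner this spot sinks about 7.5 mm, taking about 1.2 N per mm, then meets the short support; the plate springs level again when let go
- corner_far_left (a point): where to press the far left corner (+x +y in the tray's frame): a bare spot on the plate's top, 25 mm in from both edges at that corner; it moves with the plate. At a sound corner the plate is rigid (gives under 1 mm). At the rocking corner this spot sinks about 7.5 mm, taking about 1.2 N per mm, then meets the short support; the plate springs level again when let go
- corner_far_right (a point): where to press the far right corner (+x -y in the tray's frame): a bare spot on the plate's top, 25 mm in from both edges at that corner; it moves with the plate. At a sound corner the plate is rigid (gives under 1 mm). At the rocking corner this spot sinks about 7.5 mm, taking about 1.2 N per mm, then meets the short support; the plate springs level again when let go
- shim_near_left (a joint): how far the near left shim is pressed in, m: 0 = standing up (starts at 0 to 0.0007), 0.0075 = flat, its head lying on the plate; negative = pulled up. Friction about 2 N holds it wherever it is left. At a sound corner its leg meets the support at about 0.003 and it goes no further; only where the support is short can it go flat
- shim_near_left_top (a point): centre of the top of the near left shim: plain steel, square head 22 x 22 x 6 mm on a 13 mm square leg through the plate, 55 mm from the near left corner spot, towards the plate's middle along the tray's x. The top stands 13.5 mm above the plate, 6 mm when flat. Pressing a shim also tips the plate down a little (1 to 2 mm) at the rocking corner
- shim_near_right (a joint): how far the near right shim is pressed in, m: 0 = standing up (starts at 0 to 0.0007), 0.0075 = flat, its head lying on the plate; negative = pulled up. Friction about 2 N holds it wherever it is left. At a sound corner its leg meets the support at about 0.003 and it goes no further; only where the support is short can it go flat
- shim_near_right_top (a point): centre of the top of the near right shim: plain steel, square head 22 x 22 x 6 mm on a 13 mm square leg through the plate, 55 mm from the near right corner spot, towards the plate's middle along the tray's x. The top stands 13.5 mm above the plate, 6 mm when flat. Pressing a shim also tips the plate down a little (1 to 2 mm) at the rocking corner
- shim_far_left (a joint): how far the far left shim is pressed in, m: 0 = standing up (starts at 0 to 0.0007), 0.0075 = flat, its head lying on the plate; negative = pulled up. Friction about 2 N holds it wherever it is left. At a sound corner its leg meets the support at about 0.003 and it goes no further; only where the support is short can it go flat
- shim_far_left_top (a point): centre of the top of the far left shim: plain steel, square head 22 x 22 x 6 mm on a 13 mm square leg through the plate, 55 mm from the far left corner spot, towards the plate's middle along the tray's x. The top stands 13.5 mm above the plate, 6 mm when flat. Pressing a shim also tips the plate down a little (1 to 2 mm) at the rocking corner
- shim_far_right (a joint): how far the far right shim is pressed in, m: 0 = standing up (starts at 0 to 0.0007), 0.0075 = flat, its head lying on the plate; negative = pulled up. Friction about 2 N holds it wherever it is left. At a sound corner its leg meets the support at about 0.003 and it goes no further; only where the support is short can it go flat
- shim_far_right_top (a point): centre of the top of the far right shim: plain steel, square head 22 x 22 x 6 mm on a 13 mm square leg through the plate, 55 mm from the far right corner spot, towards the plate's middle along the tray's x. The top stands 13.5 mm above the plate, 6 mm when flat. Pressing a shim also tips the plate down a little (1 to 2 mm) at the rocking corner
- bearing: loose steel ring, 44 mm across, 14 mm high, lying about the middle of the plate; origin at its underside
- socket: loose dark steel cylinder, 20 mm across, 26 mm tall, standing on the plate near its middle; origin at its underside
- screwdriver: loose screwdriver, 190 mm, lying on the bench left of the tray
- wrench: loose wrench, 170 mm, lying on the bench right of the tray
- marker: loose marker pen, 125 mm, lying beyond the tray
- oil_bottle: loose bottle, 60 mm across, 150 mm tall, standing left of the tray; origin at its underside
- tub: open white plastic tub, 110 x 80 x 45 mm, on the bench far to the right; origin at its underside

How it is judged (in metres and radians):
On the way, in this order (a step that is already met when the one before it is completed fails the run):
1. the rocking corner was pressed down by at least 3 mm while all four shims still stood (z of any of corner_near_left, corner_near_right, corner_far_left, corner_far_right in the frame of base below 0.0373 m and value of joint each of shim_near_left, shim_near_right, shim_far_left, shim_far_right below 0.002 m), for 0.05 s.
2. the shim of that corner was pressed flat, the others still standing (((value of joint shim_near_left above 0.0065 m and value of joint each of shim_near_right, shim_far_left, shim_far_right below 0.002 m) or (value of joint shim_near_right above 0.0065 m and value of joint each of shim_near_left, shim_far_left, shim_far_right below 0.002 m) or (value of joint shim_far_left above 0.0065 m and value of joint each of shim_near_left, shim_near_right, shim_far_right below 0.002 m) or (value of joint shim_far_right above 0.0065 m and value of joint each of shim_near_left, shim_near_right, shim_far_left below 0.002 m))), for 0.1 s.
At the end, for the whole second after the job is handed in: One shim (it can only be the rocking corner's) is pressed in by more than 6.5 of its 7.5 mm, the other three by less than 2 mm, and the plate is level again (no corner spot more than 1.8 mm below its rest height) (((value of joint shim_near_left above 0.0065 m and value of joint each of shim_near_right, shim_far_left, shim_far_right below 0.002 m) or (value of joint shim_near_right above 0.0065 m and value of joint each of shim_near_left, shim_far_left, shim_far_right below 0.002 m) or (value of joint shim_far_left above 0.0065 m and value of joint each of shim_near_left, shim_near_right, shim_far_right below 0.002 m) or (value of joint shim_far_right above 0.0065 m and value of joint each of shim_near_left, shim_near_right, shim_far_left below 0.002 m)) and z of each of corner_near_left, corner_near_right, corner_far_left, corner_far_right in the frame of base above 0.0385 m); the robot touches nothing.
It fails at once if a part of the arm other than the fingers leaned on the tray, plate or shims with more than 5 N (contact force between the arm and base above 5 N).
It fails at once if a shim was pulled up by more than 2 mm (value of joint any of shim_near_left, shim_near_right, shim_far_left, shim_far_right below -0.002 m).
It fails at once if the bearing or the socket on the plate was moved by more than 12 mm, or one of the other loose things by more than 30 mm (distance of any of bearing, socket from where it was at the start of the episode above 0.012 m or distance of any of screwdriver, wrench, marker, oil_bottle, tub from where it was at the start of the episode above 0.03 m).
It also fails if it takes over 54 s, if anything falls off the work surface, if the arm or the gripper's body presses on something with over 40 N, if the wrist force passes 120 N, or if a joint passes its speed limit or range.

## Working session

There is one attempt and no reset: what is moved stays moved. The work goes in short steps, Python scripts to look and compute and a shell command to move; the robot and the scene stay as the last step left them, time stands still between calls to the robot, and variables do not carry over. Pictures are saved under pics/ and viewed, at most 10 in all, crops included, and the job is handed in when it is done.

```bash
mkdir -p pics
python3 - <<'E'
from station import monitor, vision, r
import cv2, numpy as np
for n in ("top","side"):
    c=vision.camera(n); cv2.imwrite(f"pics/{n}0.png",c["image"][:,:,::-1])
    print(n,c["fx"],c["fy"],c["cx"],c["cy"],[k for k in c],np.round(c["T"],4).tolist())
s=monitor.state(); print(s, r.tip_extent)
E
```

```text
top 440.9924335041261 440.9924335041261 261.0465662624257 189.42832829800756 ['image', 'fx', 'fy', 'cx', 'cy', 'T'] [[0.0309, 0.9788, -0.2024, 269.8548], [-0.9995, 0.0314, -0.0011, -55.6968], [0.0053, 0.2023, 0.9793, 1529.1486], [0.0, 0.0, 0.0, 1.0]]
side 472.84256049884874 472.84256049884874 258.1145167074528 185.8477910959176 ['image', 'fx', 'fy', 'cx', 'cy', 'T'] [[-0.8384, 0.2984, -0.4561, 1.1758], [-0.5447, -0.4873, 0.6825, 810.911], [-0.0187, 0.8206, 0.5711, 804.9383], [0.0, 0.0, 0.0, 1.0]]
{'clock': 0.1, 'q': array([-1.48247935e+00,  5.28391717e-01,  1.43375525e+00,  1.09715316e-05,
        1.18140013e+00, -1.78512150e-01]), 'dq': array([-0.00039611, -0.00152021, -0.00133448,  0.00099626, -0.00056135,
        0.00142767]), 'joint_efforts': array([-6.75341835e-04, -4.40986884e+01, -1.77149999e+01,  6.35334151e-02,
        5.33557415e-02, -3.37949052e-05]), 'tcp_pos': array([ 164.76402661, -602.23982217,  232.66410903]), 'tool_rot': array([ 9.91113274e-01,  1.33017000e-01,  4.91232447e-05, -9.75998200e-04]), 'wrist_force': array([-0.44018485,  0.72234758,  0.21398637]), 'wrist_torque': array([-0.03072823, -0.03632509,  0.01525014]), 'gripper_force': 0.0, 'grip_width': 1.0039523140364983} 11.0
```

View pics/top0.png

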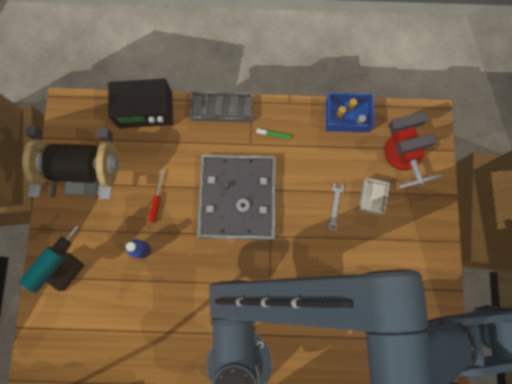

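View pics/side0.png

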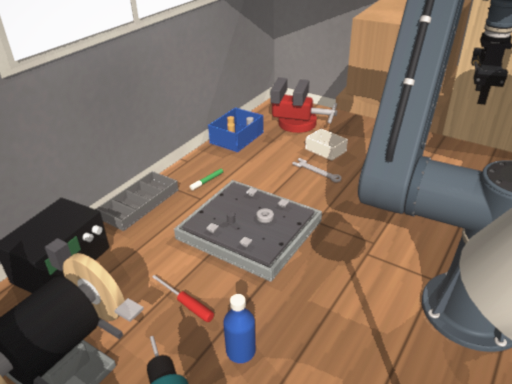

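The top view shows the tray with corners at about (202,155), (275,156), (198,238) and (274,239), the shims near (211,180), (264,182), (211,209) and (264,210), and the bearing at (243,205). The side view shows the same tray, with the socket at about (231,219). I'll enlarge both.

Run:
```python
import cv2, numpy as np
a=cv2.imread("pics/top0.png")[148:246,190:285]; b=cv2.imread("pics/side0.png")[178:278,170:326]
a=cv2.resize(a,None,fx=6,fy=6,interpolation=cv2.INTER_CUBIC); b=cv2.resize(b,None,fx=5,fy=5,interpolation=cv2.INTER_CUBIC)
cv2.imwrite("pics/a.png",a); cv2.imwrite("pics/b.png",b)
```

```text
(no output)
```

View pics/a.png

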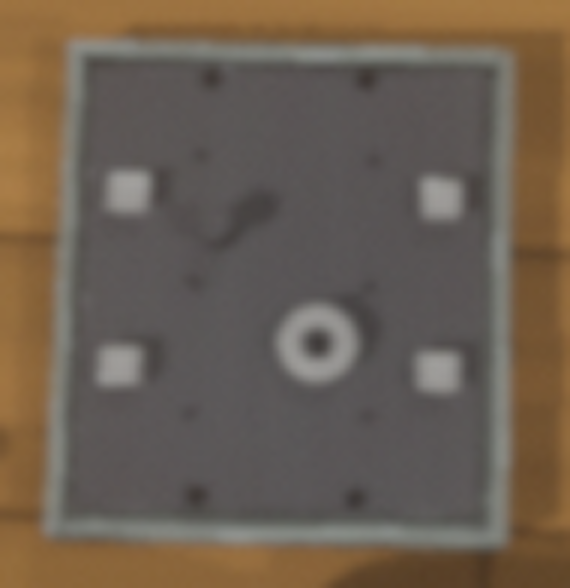

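View pics/b.png

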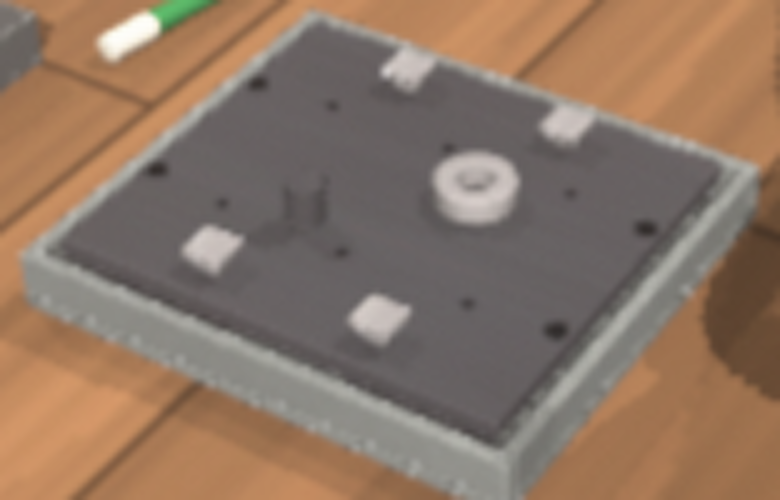

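Enlarged top crop (6x): rim corners at (68,40), (515,50), (505,545) and (45,535), shim tops at (131,191), (441,199), (120,366) and (438,372), bearing at (317,343). Enlarged side crop (5x): rim corners at (22,258), (318,14), (755,175) and (508,455), shim tops at (213,243), (380,313), (408,63) and (568,119), dark socket at (305,205).

```bash
cat > h.py <<'E'
import numpy as np
from scipy.optimize import least_squares
from scipy.spatial.transform import Rotation as R
from station import monitor, vision, r
C={n:vision.camera(n) for n in ("top","side")}
def proj(c,P):
    T=C[c]["T"]; p=(np.asarray(P)-T[:3,3])@T[:3,:3]
    return np.c_[C[c]["cx"]-C[c]["fx"]*p[:,0]/p[:,2], C[c]["cy"]+C[c]["fy"]*p[:,1]/p[:,2]]
def w(th,P): return np.c_[np.asarray(P)@np.array([[np.cos(th[2]),np.sin(th[2])],[-np.sin(th[2]),np.cos(th[2])]])+th[:2]]
E
cat > fit.py <<'E'
from h import *
m=np.array([[145,130,34],[145,-130,34],[-145,-130,34],[-145,130,34],[35,90,53],[35,-90,53],[-35,90,53],[-35,-90,53.]])
ob={"top":(np.array([[68,40],[515,50],[505,545],[45,535],[131,191],[441,199],[120,366],[438,372]])+.5)/6-.5+[190,148],
"side":(np.array([[22,258],[318,14],[755,175],[508,455],[213,243],[408,63],[380,313],[568,119]])+.5)/5-.5+[170,178]}
W=lambda t:np.c_[w(t,m[:,:2]),m[:,2]]
def f(t,cs): return np.concatenate([(proj(c,W(t))-ob[c]).ravel() for c in cs])
for cs in (["top"],["side"],["top","side"]):
    s=least_squares(f,[600,0,0],args=(cs,),loss="soft_l1"); print(cs,s.x,np.round(np.abs(s.fun).max(),2))
t=s.x; print(np.round(f(t,cs).reshape(2,8,2),1).tolist())
st=monitor.state(); p=st["tcp_pos"]; A=R.from_quat(st["tool_rot"])
yaw=A.as_matrix(); print("tool axes",yaw.round(3).tolist(),p)
for n,q in dict(FL=(90,90),FR=(90,-90),NL=(-90,90),NR=(-90,-90),sFL=(35,90),sFR=(35,-90),sNL=(-35,90),sNR=(-35,-90)).items():
    q=w(t,[q])[0]; print(n,q.round(1),"tool shift",(yaw.T@(np.r_[q,p[2]]-p)).round(1))
E
python3 fit.py
```

```text
['top'] [5.54597124e+02 2.87548204e+01 8.71453726e-03] 4.57
['side'] [5.51885594e+02 3.08311638e+01 6.49352363e-03] 5.57
['top', 'side'] [5.53863106e+02 2.89212586e+01 9.10596562e-03] 5.26
[[[0.3, 0.2], [-0.3, 0.2], [0.0, 0.3], [-0.1, 0.2], [-0.8, 4.7], [0.1, 4.5], [0.1, -4.3], [0.1, -4.2]], [[-0.5, -1.0], [-0.9, -1.3], [1.5, -2.0], [-0.1, 2.4], [5.0, 2.1], [5.3, 1.7], [-5.0, -2.2], [-4.7, -1.6]]]
tool axes [[0.965, 0.264, -0.0], [0.264, -0.965, 0.001], [0.0, -0.001, -1.0]] [ 164.76576404 -602.42616205  232.9448462 ]
FL [643.  119.7] tool shift [ 651.7 -570.5    0.9]
FR [644.7 -60.3] tool shift [ 605.9 -396.5    0.7]
NL [463.  118.1] tool shift [ 477.7 -616.4    0.9]
NR [464.7 -61.9] tool shift [ 431.8 -442.3    0.7]
sFL [588.  119.2] tool shift [ 598.6 -584.5    0.9]
sFR [589.7 -60.8] tool shift [ 552.7 -410.5    0.7]
sNL [518.  118.6] tool shift [ 530.9 -602.4    0.9]
sNR [519.7 -61.4] tool shift [ 485.  -428.3    0.7]
```

The plate's long side runs along x, so the corner spots are at ±105 and the shims at ±50. I'll refit with those values.

```bash
sed -i 's/\[35,/[50,/g; s/\[-35,/[-50,/g; s/(90,/(105,/g; s/(-90,/(-105,/g; s/(35,/(50,/g; s/(-35,/(-50,/g' fit.py; python3 fit.py
```

```text
['top'] [5.54627770e+02 2.87162352e+01 9.02088165e-03] 0.55
['side'] [5.53988781e+02 2.94333049e+01 1.11932572e-02] 2.48
['top', 'side'] [5.54384828e+02 2.89216874e+01 1.02669842e-02] 2.29
[[[0.3, 0.1], [-0.3, 0.0], [0.1, 0.1], [-0.0, 0.1], [-0.6, 0.3], [0.1, 0.1], [-0.1, -0.1], [0.1, 0.0]], [[-0.6, -1.0], [-1.1, -1.3], [1.3, -2.1], [-0.2, 2.3], [-0.0, 0.0], [0.5, 0.1], [0.0, -0.1], [0.0, 0.1]]]
tool axes [[0.965, 0.264, -0.0], [0.264, -0.965, 0.001], [0.0, -0.001, -1.0]] [ 164.78898038 -602.63726612  233.22026049]
FL [658.5 120. ] tool shift [ 6.667e+02 -5.669e+02  5.000e-01]
FR [660.3 -60. ] tool shift [ 6.211e+02 -3.928e+02  4.000e-01]
NL [448.5 117.8] tool shift [ 4.636e+02 -6.202e+02  5.000e-01]
NR [450.3 -62.2] tool shift [ 4.179e+02 -4.461e+02  4.000e-01]
sFL [603.5 119.4] tool shift [ 6.135e+02 -5.809e+02  5.000e-01]
sFR [605.3 -60.6] tool shift [ 5.679e+02 -4.068e+02  4.000e-01]
sNL [503.5 118.4] tool shift [ 5.168e+02 -6.062e+02  5.000e-01]
sNR [505.3 -61.6] tool shift [ 4.711e+02 -4.321e+02  4.000e-01]
```

Fit is good: top residual under 0.6 px. Next I'll travel to above the near right corner, closing and squaring the gripper on the way.

```bash
python3 -m creep '[[15,-15,0,2,-1],[45,-48,0,5,-1],[80,-85,0,8,-1],[115,-122,0,11,-1],[150,-160,0,14.7,-1],[185,-197,0,14.7,-1],[220,-235,0,14.7,-1],[255,-272,0,14.7,-1],[290,-309,0,14.7,-1],[325,-347,0,14.7,-1],[360,-384,0,14.7,-1],[390,-416,0,14.7,-1]]' 10
python3 -m creep '[[9,-9,10,0,-1],[17,-17,40,0,-1],[20,-20,80,0,-1],[20,-20,120,0,-1],[20,-20,150,0,-1],[20,-20,160,0,-1],[20,-20,160,0,-1]]'
cat > rep.py <<'E'
import numpy as np
from scipy.spatial.transform import Rotation as R
from station import monitor
t=[554.4,28.9,0.0103]; s=monitor.state(); p=s["tcp_pos"]; A=R.from_quat(s["tool_rot"]).as_matrix()
print("t",s["clock"],p.round(1),"F",s["wrist_force"].round(2),"w",round(s["grip_width"],3),"yaw",np.degrees(np.arctan2(A[1,0],A[0,0])).round(2))
c,q=np.cos(t[2]),np.sin(t[2])
for n,(x,y) in dict(FL=(105,90),FR=(105,-90),NL=(-105,90),NR=(-105,-90),sFL=(50,90),sFR=(50,-90),sNL=(-50,90),sNR=(-50,-90)).items():
    g=np.array([t[0]+c*x-q*y,t[1]+q*x+c*y,p[2]]); print(n,(A.T@(g-p)).round(1)[:2],end=" ")
print()
E
python3 rep.py
```

```text
clock: 1.5
tcp_pos: [430.0, -100.8, 233.9]
tool_rot: [1.0, 0.005, 0.0, 0.0]
wrist_force: [1.1, -1.1, 1.3]
grip_width: 0.031
gripper_force: 0.0
clock: 2.2
tcp_pos: [448.3, -82.7, 72.4]
tool_rot: [1.0, 0.005, -0.001, -0.001]
wrist_force: [-0.4, -0.1, 0.1]
grip_width: 0.008
gripper_force: 0.0
t 2.2 [448.3 -82.7  72.4] F [-0.44 -0.05  0.13] w 0.008 yaw 0.55
FL [ 212.1 -200.6] FR [212.2 -20.6] NL [   2.1 -200.5] NR [  2.2 -20.5] sFL [ 157.1 -200.6] sFR [157.2 -20.6] sNL [  57.1 -200.5] sNR [ 57.2 -20.5]
```

```bash
python3 -m creep '[[2,-10,0,0,-1],[2,-20.5,5,0,-1],[2,-20.5,13,0,-1],[2,-20.5,17,0,-1],[2,-20.5,19,0,-1],[2,-20.5,20,0,-1],[2,-20.5,21,0,-1],[2,-20.5,22,0,-1],[2,-20.5,23,0,-1],[2,-20.5,23,0,-1]]'
```

```text
clock: 3.2
tcp_pos: [450.9, -62.2, 50.9]
tool_rot: [1.0, 0.005, 0.0, 0.0]
wrist_force: [-1.0, -0.0, 5.1]
grip_width: 0.006
gripper_force: 2.2
```

```bash
python3 -m creep '[[0,0,1,0,-1],[0,0,2,0,-1],[0,0,3,0,-1],[0,0,3,0,-1]]'
```

```text
clock: 3.6
tcp_pos: [450.9, -62.2, 49.9]
tool_rot: [1.0, 0.005, 0.001, 0.0]
wrist_force: [-4.0, -0.4, 26.9]
grip_width: 0.006
gripper_force: 13.1
```

The near right corner is rigid: 27 N for about 1 mm. Next is far right.

```bash
python3 -m creep '[[0,0,-15,0,-1],[10,0,-32,0,-1],[50,0,-34,0,-1],[95,0,-34,0,-1],[140,0,-34,0,-1],[180,0,-34,0,-1],[205,0,-32,0,-1],[210,0,-25,0,-1],[210,0,-14,0,-1],[210,0,-7,0,-1],[210,0,-5,0,-1],[210,0,-5,0,-1]]'; python3 rep.py
python3 -m creep '[[0,0,1,0,-1],[0,0,2,0,-1],[0,0,3,0,-1],[0,0,4,0,-1],[0,0,4,0,-1]]'
```

```text
clock: 4.8
tcp_pos: [658.9, -59.6, 51.9]
tool_rot: [1.0, 0.005, -0.002, -0.0]
wrist_force: [-0.7, 0.3, 0.2]
grip_width: 0.002
gripper_force: 0.0
t 4.8 [658.9 -59.6  51.9] F [-0.68  0.33  0.17] w 0.002 yaw 0.57
FL [   1.3 -179.6] FR [1.4 0.4] NL [-208.7 -179.5] NR [-208.6    0.5] sFL [ -53.7 -179.6] sFR [-53.6   0.4] sNL [-153.7 -179.5] sNR [-153.6    0.5] 
clock: 5.3
tcp_pos: [660.8, -60.0, 50.6]
tool_rot: [1.0, 0.005, 0.0, 0.0]
wrist_force: [-3.5, -0.1, 10.1]
grip_width: 0.002
gripper_force: 4.9
```

Far right is rigid too: 10 N at z 50.6. Next is far left.

```bash
python3 -m creep '[[0,0,-15,0,-1],[0,-10,-32,0,-1],[0,-40,-34,0,-1],[0,-80,-34,0,-1],[0,-120,-34,0,-1],[0,-155,-34,0,-1],[0,-175,-32,0,-1],[0,-180,-25,0,-1],[0,-180,-14,0,-1],[0,-180,-7,0,-1],[0,-180,-5,0,-1],[0,-180,-5,0,-1]]'; python3 rep.py
python3 -m creep '[[0,0,1,0,-1],[0,0,2,0,-1],[0,0,3,0,-1],[0,0,4,0,-1],[0,0,5,0,-1],[0,0,5,0,-1]]'
```

```text
clock: 6.5
tcp_pos: [658.7, 118.8, 52.6]
tool_rot: [1.0, 0.004, -0.001, 0.0]
wrist_force: [-0.3, 0.2, -0.7]
grip_width: 0.009
gripper_force: 0.0
t 6.5 [658.7 118.8  52.6] F [-0.28  0.24 -0.66] w 0.009 yaw 0.48
FL [-0.2 -1.2] FR [  0.2 178.8] NL [-210.2   -0.8] NR [-209.8  179.2] sFL [-55.2  -1.1] sFR [-54.8 178.9] sNL [-155.2   -0.9] sNR [-154.8  179.1] 
clock: 7.1
tcp_pos: [659.5, 119.8, 49.1]
tool_rot: [1.0, 0.005, 0.001, 0.0]
wrist_force: [-0.8, -1.8, 3.5]
grip_width: 0.008
gripper_force: 1.7
```

Soft so far. I'll keep pressing.

```bash
python3 -m creep '[[0,0,1,0,-1],[0,0,2,0,-1],[0,0,3,0,-1],[0,0,4,0,-1],[0,0,4,0,-1]]'
```

```text
clock: 7.6
tcp_pos: [659.6, 119.8, 45.6]
tool_rot: [1.0, 0.005, 0.001, 0.0]
wrist_force: [-0.4, -3.0, 8.6]
grip_width: 0.005
gripper_force: 4.0
```

Far left gives 5.4 mm at 8.6 N, so it is the rocking corner. Next I'll press its shim, 55 mm back along x.

```bash
python3 -m creep '[[0,0,-10,0,-1],[0,0,-25,0,-1],[-8,0,-34,0,-1],[-30,0,-34,0,-1],[-50,0,-34,0,-1],[-56,0,-32,0,-1],[-56,0,-25,0,-1],[-56,0,-21,0,-1],[-56,0,-21,0,-1]]'; python3 rep.py
python3 -m creep '[[0,0,1,0,-1],[0,0,2,0,-1],[0,0,3,0,-1],[0,0,4,0,-1],[0,0,5,0,-1],[0,0,6,0,-1],[0,0,7,0,-1],[0,0,8,0,-1],[0,0,9,0,-1],[0,0,9,0,-1]]'
```

```text
clock: 8.5
tcp_pos: [603.7, 119.6, 64.8]
tool_rot: [1.0, 0.005, 0.0, -0.0]
wrist_force: [1.2, 0.0, 0.1]
grip_width: 0.006
gripper_force: 0.0
t 8.5 [603.7 119.6  64.8] F [1.18 0.02 0.11] w 0.006 yaw 0.57
FL [54.7  0.2] FR [ 54.8 180.2] NL [-155.3    0.2] NR [-155.2  180.2] sFL [-0.3  0.2] sFR [ -0.2 180.2] sNL [-100.3    0.2] sNR [-100.2  180.2] 
clock: 9.5
tcp_pos: [603.2, 119.5, 56.6]
tool_rot: [1.0, 0.005, 0.0, 0.0]
wrist_force: [1.3, -0.1, 3.5]
grip_width: 0.009
gripper_force: 1.4
```

```bash
python3 -m creep '[[0,0,1,0,-1],[0,0,2,0,-1],[0,0,2,0,-1]]';python3 -m creep '[[0,0,1,0,-1],[0,0,2,0,-1],[0,0,3,0,-1],[0,0,3,0,-1]]'
```

```text
clock: 9.8
tcp_pos: [603.4, 119.6, 55.7]
tool_rot: [1.0, 0.005, 0.001, 0.0]
wrist_force: [-0.0, 0.5, 8.8]
grip_width: 0.01
gripper_force: 4.4
clock: 10.2
tcp_pos: [603.4, 119.6, 55.5]
tool_rot: [1.0, 0.005, 0.001, 0.0]
wrist_force: [-4.6, -0.6, 24.4]
grip_width: 0.006
gripper_force: 12.2
```

It now sits firmly at 24 N. I'll lift off, then touch the head again lightly to confirm it's flat, expecting contact near TCP z 57.

```bash
python3 -m creep '[[0,0,-4,0,-1],[0,0,-10,0,-1],[0,0,-10,0,-1],[0,0,-6.5,0,-1],[0,0,-5.5,0,-1],[0,0,-5.5,0,-1],[0,0,-5.5,0,-1]]'
python3 -m creep '[[0,0,0.7,0,-1],[0,0,0.7,0,-1]]';python3 -m creep '[[0,0,0.7,0,-1],[0,0,0.7,0,-1]]';python3 -m creep '[[0,0,0.7,0,-1],[0,0,0.7,0,-1]]'
```

```text
clock: 10.9
tcp_pos: [602.6, 119.7, 56.7]
tool_rot: [1.0, 0.005, -0.001, -0.0]
wrist_force: [-0.2, 0.4, 2.6]
grip_width: 0.005
gripper_force: 1.2
clock: 11.1
tcp_pos: [602.6, 119.7, 56.3]
tool_rot: [1.0, 0.005, -0.0, -0.0]
wrist_force: [-1.5, 0.8, 3.1]
grip_width: 0.008
gripper_force: 1.8
clock: 11.3
tcp_pos: [602.7, 119.7, 55.9]
tool_rot: [1.0, 0.005, -0.0, -0.0]
wrist_force: [-2.2, 0.6, 5.1]
grip_width: 0.006
gripper_force: 2.4
clock: 11.5
tcp_pos: [602.7, 119.7, 55.7]
tool_rot: [1.0, 0.005, -0.0, -0.0]
wrist_force: [-2.9, 0.4, 7.3]
grip_width: 0.007
gripper_force: 4.1
```

```bash
python3 -m creep '[[0,0,-8,0,-1],[0,0,-8,0,-1],[0,0,-8,0,-1],[0,0,-5,0,-1],[0,0,-5,0,-1],[0,0,-5,0,-1]]'
for i in 1 2 3 4 5; do python3 -m creep '[[0,0,0.4,0,-1],[0,0,0.4,0,-1],[0,0,0.4,0,-1]]' | grep -E 'tcp|wrist_f'; done
```

```text
clock: 12.1
tcp_pos: [602.7, 119.6, 59.4]
tool_rot: [1.0, 0.005, -0.0, 0.0]
wrist_force: [0.3, 0.4, 0.6]
grip_width: 0.006
gripper_force: 0.0
tcp_pos: [603.0, 119.6, 59.5]
wrist_force: [-0.0, -0.5, -0.2]
tcp_pos: [603.0, 119.6, 59.2]
wrist_force: [-0.7, 0.4, 0.4]
tcp_pos: [603.0, 119.6, 58.7]
wrist_force: [-0.4, -0.1, 0.4]
tcp_pos: [603.0, 119.6, 58.3]
wrist_force: [-0.1, -0.1, -0.2]
tcp_pos: [603.0, 119.6, 57.9]
wrist_force: [-0.2, -0.6, 0.1]
```

```bash
for i in 1 2 3 4; do python3 -m creep '[[0,0,0.3,0,-1],[0,0,0.3,0,-1],[0,0,0.3,0,-1]]' | grep -E 'tcp|_f'; done
```

```text
tcp_pos: [603.0, 119.6, 57.7]
wrist_force: [0.3, -0.5, 0.8]
gripper_force: 0.1
tcp_pos: [603.1, 119.6, 57.4]
wrist_force: [0.3, 0.5, 0.5]
gripper_force: 0.4
tcp_pos: [603.1, 119.7, 57.2]
wrist_force: [0.2, 0.6, 2.1]
gripper_force: 0.7
tcp_pos: [603.1, 119.7, 56.9]
wrist_force: [-0.6, 0.3, 2.4]
gripper_force: 1.1
```

Contact is at 57.6 and the leg bottoms at 55.5, leaving 2 mm of plate sink. That matches a 7.5 mm press, so the shim is flat. I'll lift clear and take a last look.

```bash
python3 -m creep '[[0,0,-10,0,-1],[0,0,-40,0,-1],[0,0,-80,0,-1],[0,0,-120,0,-1],[0,0,-140,0,-1],[0,0,-140,0,-1],[0,0,-140,0,-1],[0,0,-140,0,-1]]'
python3 - <<'E'
from station import vision
import cv2
b=vision.camera("side")["image"][178:278,170:326,::-1]
cv2.imwrite("pics/c.png",cv2.resize(b,None,fx=5,fy=5,interpolation=cv2.INTER_CUBIC))
E
```

```text
clock: 15.6
tcp_pos: [601.7, 119.5, 195.3]
tool_rot: [1.0, 0.005, -0.002, 0.0]
wrist_force: [-0.1, 0.2, -0.6]
grip_width: 0.004
gripper_force: 0.0
```

View pics/c.png

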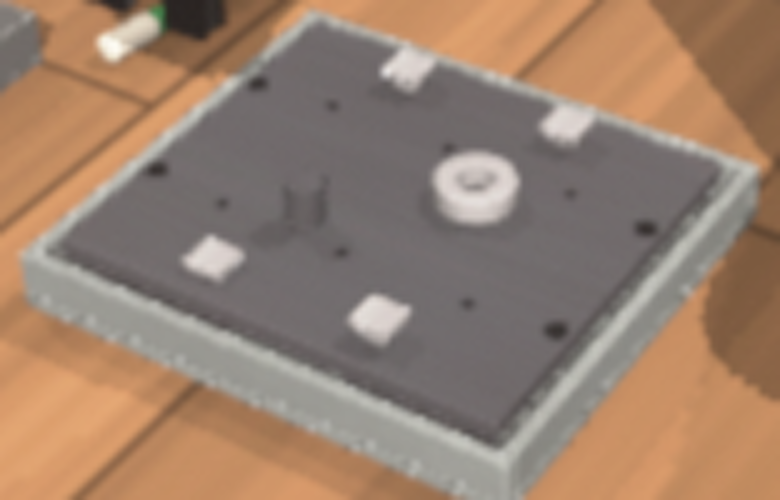

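The far left shim at (213,257) now lies flat with no shadow gap. The other three still stand, and the bearing at (476,187) and socket at (305,205) haven't moved.

```bash
python3 -c "
from station import r
print(r.job_done())"
```

```text
the job is handed in; nothing more can be done
None
```

The far left corner was the one that rocked; its shim is now pressed flat, the other three still stand, and the job is handed in (near left was never pressed, and no verdict came back).

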